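# Lift the hot glue-pot lid onto its rest with the lid lifter

### The job

The lid of the glue pot is too hot to touch: take the lid lifter from its fork rack, hook it under the middle of the lid's loop, lift the lid clear of the pot keeping it level, and set it down gently, by feel, fully seated in the ring of the lid rest, whose height has been left at an unknown setting. Then unhook without pressing on the lid and hang the lifter back in the rack, leaving everything else alone.

Things in the scene. Friction and masses are not known exactly. Their poses are not given: they have to be found in the camera images.
- lifter: Lid lifter, 0.18 kg, hanging upright in the rack. Wood grip block 44 (own x) x 26 (own y) x 50 mm high, gripped across y, on a steel guard disc 44 mm wide, 4 mm thick. Below it a 10 mm round stem down to a flat foot pointing to own +x. Origin: on the stem axis, at the guard's underside; block at z +4 to +54 mm; foot underside at z = -125 mm, foot x -6 to +41 mm, 18 mm wide.
- saddle (a point): On the lifter's foot: middle of the floor of the groove that carries the loop bar, 27 mm ahead (own +x) of and 119 mm below the lifter's origin. The foot is 6 mm thick under it. The groove runs across (own y), 14 mm wide in x; the ridges before and behind it rise 6 mm above its floor.
- lid: Round steel lid lying loose on the glue pot, 0.4 to 0.6 kg, balanced under the middle of its loop. Disc 140 mm in diameter, 5 mm thick; below it a plug 112 mm in diameter, 8 mm deep, edge bevelled. Origin: centre of the disc's underside (the plane that rests on a rim), z up. Hot: the robot itself must not touch it.
- loop (a point): Middle of the lid's loop bar, on its axis, 33 mm above the lid's origin. Round bar, 8 mm in diameter, along the lid's y; upright legs at y = -38 and +38 mm. The opening under the bar is 24 mm high (disc top to bar underside), open to the lid's -x and +x.
- pot: Grey electric glue pot, fixed to the bench, 136 mm in diameter, rim 85 mm above the bench, mouth 120 mm in diameter; small black control box on its side. Origin: centre of its underside.
- rest: Steel lid rest, fixed: round foot, screw column and a shallow ring cup 134 mm outside, 120 mm inside, ring 10 mm deep, on one vertical axis; brass crank at the foot. Origin: centre of the foot's underside, on the bench. The cup is screwed up or down by hand and not measured: the ring's rim is 35 to 85 mm above the bench, and stiff. A seated lid has its disc on that rim and its plug inside.
- rack: Wooden fork rack, fixed. Origin: on the bench below the hung lifter's stem. Two tines, tops 150 mm above the bench, 8 mm thick, with a 14 mm slot along own x, open to own -x; tines from x = -29 mm, slot end at +26 mm, post from +55 mm. Base 12 mm thick, x -70 to +80 mm. The lifter hangs by its guard, foot to own +x; it comes out level towards own -x and goes back so.
- rack_seat (a point): Where the lifter's origin lies when hung: the top plane of the rack's tines, straight above the rack's origin. A few mm along the slot either way is as good.
- mug: Blue enamel mug, 80 mm in diameter, 85 mm high, bystander. Origin: centre of its underside.
- dish: Round stainless magnetic parts dish, 100 mm in diameter, 22 mm high, bystander. Origin: centre of its underside.
- stapler: Grey plastic stapler with a press button, 130 x 34 x 60 mm, bystander. Origin: centre of its underside, length along own x.
- tapegun: Orange tape gun lying on its side, about 215 x 96 x 50 mm, bystander. Origin: under the roll's centre, handle to own -x.
Things that resemble listed ones, but are neither listed nor needed, are in the scene too. What is shaped like the lifter but blue is not meant. Several things have the shape of the rack; the one meant has the colours described above.

How it is judged (in metres and radians):
On the way, in this order (a step that is already met when the one before it is completed fails the run):
1. the lid hangs level on the lifter, its underside more than 20 mm above the pot rim (height (world z) of lid above 0.105 m and angle between lid's own z axis and vertical below 0.12 rad and contact force between lifter and lid above 1 N), for 0.3 s.
2. the lid sits seated in the ring of the lid rest, free of the lifter (horizontal distance between lid and rest below 0.006 m and angle between lid's own z axis and vertical below 0.04 rad and contact force between lid and rest above 1 N and contact force between lifter and lid below 0.2 N), for 0.3 s.
At the end, for the whole second after the job is handed in: The lid is seated in the ring of the lid rest (centred within 6 mm, level within 0.04 rad, at rest, clear of the lifter), and the lifter hangs upright and still in the fork rack within 15 mm of its place (all of step 2 and linear speed of lid below 0.02 m/s and distance between lifter and rack_seat below 0.015 m and angle between lifter's own z axis and vertical below 0.1 rad and contact force between lifter and rack above 0.5 N and linear speed of lifter below 0.05 m/s); the robot touches nothing.
It fails at once if the lid tips by more than 0.25 rad (angle between lid's own z axis and vertical above 0.25 rad).
It fails at once if the robot itself touches the hot lid (contact force between any of the fingers, the arm and lid above 0.3 N).
It fails at once if the lifter presses or pulls on the lid with more than 15 N (contact force between lifter and lid above 15 N).
It fails at once if the lid is put or dropped on the rest with more than 20 N (contact force between lid and rest above 20 N).
It fails at once if the mug, parts dish, stapler or tape gun is moved by more than 20 mm (distance of any of mug, dish, stapler, tapegun from where it was at the start of the episode above 0.02 m).
It also fails if it takes over 69 s, if anything falls off the work surface, if the arm or the gripper's body presses on something with over 40 N, if the wrist force passes 120 N, or if a joint passes its speed limit or range.

### The arm

A 7-joint arm with a two-finger parallel gripper is mounted at the origin on the work surface. World frame = base frame: x ahead of the robot, y to its left, z up, the work surface at z = 0. Lengths are in m, angles in degrees, forces in N, time in s.
With the tool pointing down it reaches from about 0.425 to 0.875 m from the base axis. Payload 4.7 kg.
Tool frame: the origin (TCP) lies at the very end of the fingers, on their centre line; the grasp point (between the pads) lies 19 mm behind it; z points along the fingers, y is the line along which they close (so a half turn about z gives the same grasp; the last joint's range is limited). The gripper opens to 87 mm and grips with 3 to 60 N. Pads are 19 mm wide; open, the fingers measure 117 mm over their backs; the gripper's body (75 mm by 190 mm) begins 51 mm behind the grasp point.
Start: joints at [64.349, 18.392, -4.016, 83.108, 1.295, 78.541, -3.26], TCP at [0.29, -0.582, 0.223] pointing down, gripper open.
Joint ranges: [-163.93, 163.93], [-17.29, 119.83], [-79.2, 71.16], [3.27, 140.29], [-89.18, 269.18], [5.43, 117.66], [-154.24, 154.24]. Speed limits (degrees/s): [147.25, 147.25, 180, 180, 180, 180, 180].

### API

Orientations are given as [roll, pitch, yaw] about the fixed x, y, z axes, in that order (R = Rz(yaw) Ry(pitch) Rx(roll)).
In Python, from cell import telemetry, cams, env gives the robot as it stands.
- The arm moves only by the tool arm_command, never from a script. Its argument "series" is text: rows parted by semicolons, each of 5 numbers parted by spaces: the shift along the tool's x, y, z in mm, then the turn about the tool's z in rad, then the closure in counts, from 0 (fully open) to 255 (shut). A call has 1 to 20 rows; each row shifts and turns the commanded pose from where the row before left it, along the tool's axes as they then stand; what a row does not reach is not made up. A row lasts 1/12 s, in which the tool goes at most 41.7 mm and 7.16 degrees, less where a joint would pass 70% of its speed; a pose out of reach is approached as far as the arm can. A call is refused whole if a number of a shift passes 41.7 or a number of a turn 0.125, either way. A call with a gripper value outside its range is refused whole. The fingers move at their own pace and stop on an object; "squeeze" is the grip in N (left out, the last holds). Time passes only in rows, so rows that do not move let the fingers close. It gives the time, the measured TCP pose, the force, the opening and the grip force at its end, in the units of the state.
- telemetry.get_obs(): the state, without advancing time (a new reading comes with each control period).
- cams.read_camera(name): name is "scene" or "top"; returns the picture (420x560x3 uint8, blue, green, red); there is no depth.
- cams.calibration(name): a dict with "K" (3x3 intrinsics, pixels), "origin" and "rotation" of the camera in the world. Camera axes: x right, y down, z forward; pixel columns grow to the right and rows downward; lengths in m; the calibration is good to about 2 mm. A picture is of the moment at which its call begins. calibration takes no time and is no camera call.
- env.sign_off(): hands the job in; it is judged then, once.
The state is a dict: "time_s": time; "qpos": joint angles; "joint_velocities": joint speeds; "effort": joint torques, N m; "tool_pos": TCP position; "tool_rot": TCP orientation; "force": force on the tool from outside, world axes, zero at the start; "wrist_torque": the same for the moment, N m; "grip_width": finger opening in m; "grasp_force": force on a finger pad.
Only numpy, scipy, OpenCV 4.12 (cv2) and the standard library are available. Lean on these libraries where they do the work, as an engineer would, in place of code of your own. Each camera call takes 0.05 s, during which the arm holds its last target. There are 200 camera calls.

## Working session

There is one attempt and no reset: what is moved stays moved. The work goes in short steps, Python scripts to look and compute and a tool call to move; the robot and the scene stay as the last step left them, time stands still between calls to the robot, and variables do not carry over. Pictures are saved under pics/ and viewed, at most 12 in all, crops included, and the job is handed in when it is done.

Besides the shell and the picture viewer there is one more tool, called as a command line: name --argument value ..., lists and objects as JSON in quotes. arm_command: Moves the arm, as the interface text tells. Its arguments: {"type":"object","properties":{"series":{"type":"string"},"squeeze":{"type":"number"}},"required":["series"]}

```bash
mkdir -p pics; ls
python3 - <<'E'
from cell import telemetry,cams,env
import cv2,numpy as np
o=telemetry.get_obs()
print({k:np.round(v,3).tolist() for k,v in o.items()})
for n in("scene","top"):
    im=cams.read_camera(n);cv2.imwrite(f"pics/{n}0.png",im)
    c=cams.calibration(n);print(n,np.round(c["K"],1).tolist(),np.round(c["origin"],3),np.round(c["rotation"],3).tolist())
E
```

```text
pics
{'time_s': 0.0, 'qpos': [64.349, 18.438, -4.015, 83.176, 1.294, 78.54, -3.258], 'joint_velocities': [-0.059, 0.056, 0.076, -0.028, -0.075, -0.12, 0.001], 'effort': [0.001, -49.128, -0.403, -31.253, -0.064, 0.044, 0.0], 'tool_pos': [0.289, -0.581, 0.221], 'tool_rot': [-179.891, 0.005, 26.462], 'force': [-0.091, -0.359, -0.637], 'wrist_torque': [-0.013, 0.016, 0.01], 'grasp_force': 0.0, 'grip_width': 0.087}
scene [[516.6, 0.0, 268.0], [0.0, 516.6, 211.2], [0.0, 0.0, 1.0]] [1.093 0.813 1.312] [-141.448, -0.64, 147.744]
top [[386.6, 0.0, 278.6], [0.0, 386.6, 203.7], [0.0, 0.0, 1.0]] [ 0.435 -0.028  1.402] [-174.563, 0.658, -91.124]
```

View pics/scene0.png

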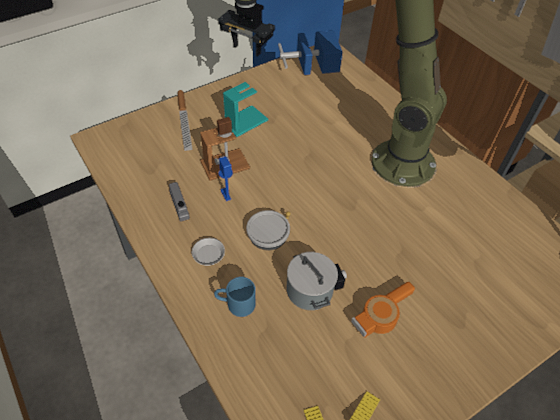

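View pics/top0.png

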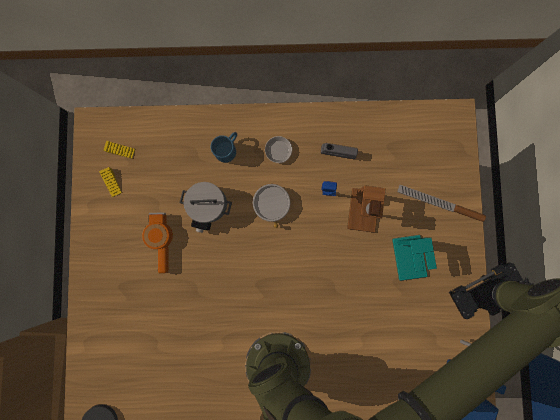

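Scene: the wood rack with the brown-grip lifter is at about (222,150), with a blue decoy in front at (226,178). The rest cup is at (268,229), the pot with the lid at (312,275), and a teal rack decoy at (243,108). In the top view the pot is at (205,202), the rest at (272,203) and the rack at (367,208). I'll enlarge these.

Run:
```python
import cv2,numpy as np
s=cv2.imread("pics/scene0.png");t=cv2.imread("pics/top0.png")
a=cv2.resize(s[100:210,190:290],None,fx=5,fy=5,interpolation=cv2.INTER_CUBIC)
b=cv2.resize(t[170:240,310:400],None,fx=5,fy=5,interpolation=cv2.INTER_CUBIC)
c=np.zeros((600,800,3),np.uint8)
a=a[:550,:400];c[:a.shape[0],:400]=a
b=cv2.resize(t[172:242,315:395],(400,350),interpolation=cv2.INTER_CUBIC);c[:350,400:]=b
b=cv2.resize(t[175:238,172:298],(400,200),interpolation=cv2.INTER_CUBIC);c[375:575,400:]=b
cv2.imwrite("pics/z1.png",c)
d=cv2.resize(s[200:320,235:375],(700,600),interpolation=cv2.INTER_CUBIC);cv2.imwrite("pics/z2.png",d)
```

```text
(no output)
```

View pics/z1.png

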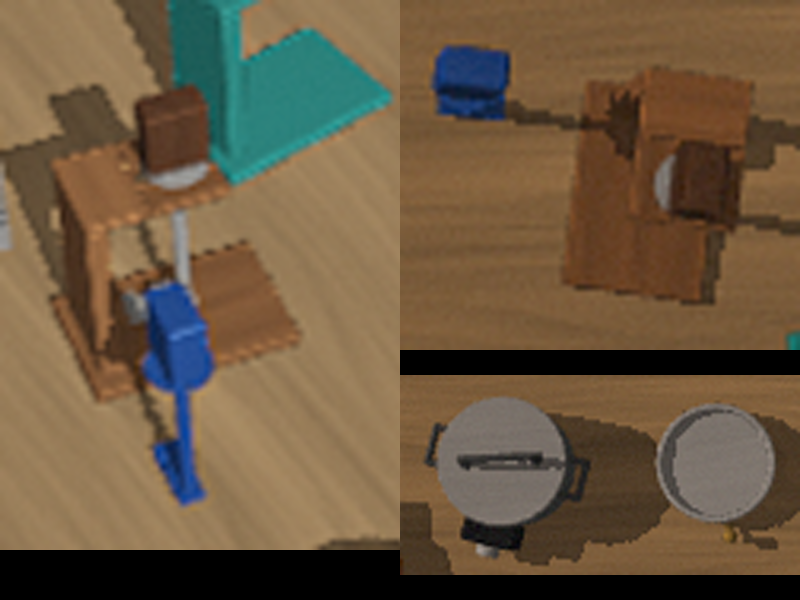

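View pics/z2.png

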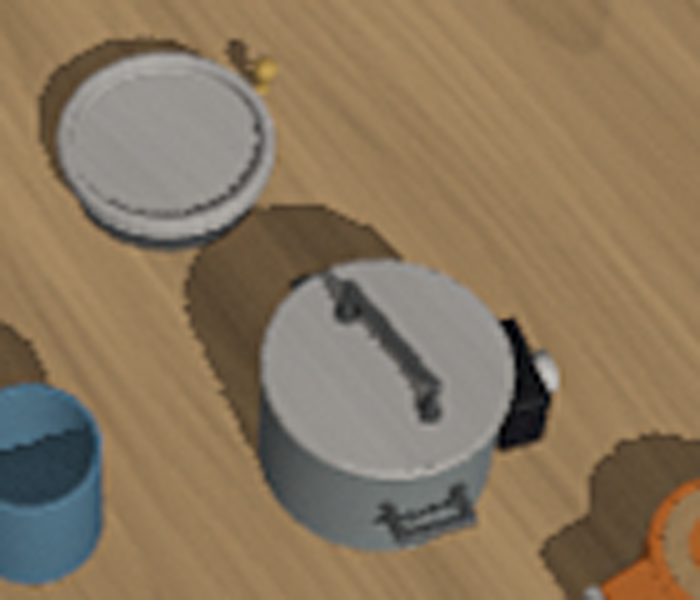

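```bash
cat > h.py <<'E'
import cv2,numpy as np
from scipy.spatial.transform import Rotation as R
from scipy.optimize import least_squares
from cell import telemetry,cams,env
def cal(n):
    c=cams.calibration(n);return c["K"],np.array(c["origin"]),R.from_euler('xyz',c["rotation"],degrees=True).as_matrix() if np.shape(c["rotation"])==(3,) else np.array(c["rotation"])
def rays(n,p):
    K,o,M=cal(n);p=np.atleast_2d(p).astype(float)
    return o,(M@np.linalg.inv(K)@np.c_[p,np.ones(len(p))].T).T
def plane(n,p,z):
    o,d=rays(n,p);return o+d*((z-o[2])/d[:,2])[:,None]
def proj(n,P):
    K,o,M=cal(n);q=(K@M.T@(np.atleast_2d(P)-o).T).T;return q[:,:2]/q[:,2:]
def tri(ps,pt):
    A=[];b=[]
    for n,p in(("scene",ps),("top",pt)):
        o,d=rays(n,p);d=d[0]/np.linalg.norm(d[0]);Q=np.eye(3)-np.outer(d,d);A.append(Q);b.append(Q@o)
    x=np.linalg.lstsq(np.vstack(A),np.hstack(b),rcond=None)[0]
    return x
def circ(P):
    f=lambda v:np.hypot(P[:,0]-v[0],P[:,1]-v[1])-v[2]
    r=least_squares(f,[*P[:,:2].mean(0),.06],loss='soft_l1',f_scale=.002);return r.x,np.sqrt(np.mean(f(r.x)**2))
def blob(m,seed):
    n,l,st,c=cv2.connectedComponentsWithStats(m.astype(np.uint8),connectivity=4)
    k=l[seed[1],seed[0]]
    return (l==k) if k else None
def cont(m):
    return max(cv2.findContours(m.astype(np.uint8),cv2.RETR_EXTERNAL,cv2.CHAIN_APPROX_NONE)[0],key=cv2.contourArea)[:,0,:]
E
cat > m1.py <<'E'
from h import *
s=cv2.imread("pics/scene0.png");t=cv2.imread("pics/top0.png")
H={n:cv2.cvtColor(i,cv2.COLOR_BGR2HSV) for n,i in(("scene",s),("top",t))}
for n,pts in {"top":[(195,195),(215,215),(272,203),(257,195),(374,208),(365,218),(360,220),(372,185),(205,203)],"scene":[(300,285),(325,265),(268,229),(255,213),(224,127),(300,300),(312,270),(224,120),(205,140),(255,243)]}.items():
    print(n,[(p,H[n][p[1],p[0]].tolist()) for p in pts])
# base-of-robot sanity and block
for n,seed,z in(("top",(195,195),.09),("scene",(300,285),.09),("top",(272,203),None),("scene",(268,229),None)):
    h=H[n].astype(int)
    m=(h[...,1]<45)&(h[...,2]>(120 if z else 105))
    b=blob(m,seed)
    if b is None: print(n,seed,'none');continue
    c=cont(cv2.morphologyEx(b.astype(np.uint8),cv2.MORPH_CLOSE,np.ones((5,5))))
    x,y,w,hh=cv2.boundingRect(c)
    for zz in([z] if z else [.035,.045,.055,.065,.075,.085]):
        v,e=circ(plane(n,c,zz));print(n,zz,(x,y,w,hh),np.round(v*1000,1),'rms',round(e*1000,2))
    if z is None:
        cl=plane(n,c,.06)
for n,seed in(("top",(374,208)),("scene",(224,127))):
    h=H[n].astype(int);p=h[seed[1],seed[0]]
    m=(abs(h[...,2]-p[2])<25)&(abs(h[...,0]-p[0])<8)&(h[...,1]>90)
    b=blob(m,seed);c=cont(b);print(n,'block',cv2.boundingRect(c),cv2.minAreaRect(c))
E
python3 m1.py
```

```text
top [((195, 195), [18, 38, 120]), ((215, 215), [14, 36, 122]), ((272, 203), [11, 34, 129]), ((257, 195), [15, 28, 72]), ((374, 208), [10, 156, 67]), ((365, 218), [12, 166, 103]), ((360, 220), [12, 163, 108]), ((372, 185), [16, 136, 124]), ((205, 203), [18, 37, 82])]
scene [((300, 285), [17, 12, 149]), ((325, 265), [19, 14, 146]), ((268, 229), [10, 10, 152]), ((255, 213), [17, 69, 107]), ((224, 127), [12, 146, 91]), ((300, 300), [90, 10, 102]), ((312, 270), [17, 18, 101]), ((224, 120), [11, 146, 82]), ((205, 140), [14, 145, 144]), ((255, 243), [20, 7, 114])]
top (195, 195) none
scene 0.09 (287, 252, 51, 44) [574.1 245.3  68.8] rms 1.35
top 0.035 (258, 184, 32, 37) [569.2   3.7  57.7] rms 4.1
top 0.045 (258, 184, 32, 37) [568.2   3.5  57.3] rms 4.07
top 0.055 (258, 184, 32, 37) [567.2   3.3  56.9] rms 4.04
top 0.065 (258, 184, 32, 37) [566.2   3.   56.4] rms 4.01
top 0.075 (258, 184, 32, 37) [565.3   2.8  56. ] rms 3.98
top 0.085 (258, 184, 32, 37) [564.3   2.6  55.6] rms 3.95
scene 0.035 (246, 210, 44, 38) [573.   15.1  67.9] rms 2.08
scene 0.045 (246, 210, 44, 38) [577.1  21.4  67.4] rms 2.07
scene 0.055 (246, 210, 44, 38) [581.1  27.6  66.9] rms 2.05
scene 0.065 (246, 210, 44, 38) [585.2  33.9  66.3] rms 2.03
scene 0.075 (246, 210, 44, 38) [589.3  40.1  65.8] rms 2.02
scene 0.085 (246, 210, 44, 38) [593.3  46.4  65.3] rms 2.0
top block (364, 195, 72, 38) ((399.23895263671875, 212.54005432128906), (36.52838897705078, 70.74419403076172), 86.98721313476562)
scene block (211, 86, 21, 49) ((221.0, 110.0), (48.0, 20.0), 90.0)
```

```bash
cat > m2.py <<'E'
from h import *
from scipy.ndimage import map_coordinates as mc
def edges(im,n,c,z,Rr,ch,lo=-.02,hi=.02,far=False):
    x=cv2.cvtColor(im,cv2.COLOR_BGR2HSV)[...,1].astype(float) if ch=='s' else cv2.cvtColor(im,cv2.COLOR_BGR2GRAY).astype(float)
    x=cv2.GaussianBlur(x,(0,0),.8)
    a=np.radians(np.arange(0,360,4));o=cal(n)[1][:2]-c;az=np.arctan2(o[1],o[0])
    if far:a=a[np.cos(a-az)<0.1]
    r=np.linspace(Rr+lo,Rr+hi,60);out=[]
    for t in a:
        P=np.c_[c[0]+r*np.cos(t),c[1]+r*np.sin(t),np.full(60,z)]
        q=proj(n,P);v=mc(x,[q[:,1],q[:,0]],order=1);g=np.gradient(v);g=g if ch=='s' else -g
        k=g.argmax()
        if g[k]>1 and 3<k<56:out.append(q[k])
    return np.array(out)
def fit(E,Rr,c0,z0,fz=True):
    def f(v):
        z=v[2] if fz else z0;r=[]
        for n,e in E.items():
            P=plane(n,e,z);r.append(np.hypot(P[:,0]-v[0],P[:,1]-v[1])-Rr)
        return np.concatenate(r)
    s=least_squares(f,[*c0,z0],loss='soft_l1',f_scale=.001);return s.x,np.median(abs(s.fun))
if __name__=="__main__":
    I={n:cv2.imread(f"pics/{n}0.png") for n in("scene","top")}
    for nm,c,z,Rr,far in(("lid",np.array([.574,.2453]),.09,.07,True),("rest",np.array([.567,.008]),.03,.067,True)):
        for it in range(4):
            E={n:edges(I[n],n,c,z,Rr,'s',far=far) for n in I}
            v,e=fit(E,Rr,c,z);c,z=v[:2],v[2]
        print(nm,'joint',np.round(v*1000,1),'res',round(e*1000,2),{n:len(E[n]) for n in E})
        for n in E:
            w,e=circ(plane(n,E[n],.09 if nm=='lid' else z));print('  ',n,np.round(w*1000,1),round(e*1000,2))
    # bar and block via masks
    t=I["top"];s=I["scene"]
    for n,box in(("top",(185,193,228,212)),("scene",(296,250,328,288))):
        g=cv2.cvtColor(I[n],cv2.COLOR_BGR2GRAY)[box[1]:box[3],box[0]:box[2]]
        lid=np.median(g);m=(g<lid*.8)
        ys,xs=np.nonzero(m)
        print(n,'med',lid);print('\n'.join(''.join('#' if k else '.' for k in r) for r in m))
    h=cv2.cvtColor(t,cv2.COLOR_BGR2HSV)
    print('V top rack');print('\n'.join(' '.join(f'{k:3d}' for k in r) for r in h[194:220,362:386,2]))
    h=cv2.cvtColor(s,cv2.COLOR_BGR2HSV)
    print('V scene');print('\n'.join(' '.join(f'{k:3d}' for k in r) for r in h[114:148,210:236,2]))
E
python3 m2.py
```

```text
lid joint [572.9 242.4  88.9] res 1.02 {'scene': 47, 'top': 47}
   scene [575.2 246.4  73. ] 2.41
   top [573.3 243.5  69.3] 5.18
rest joint [571.5  11.8  36.6] res 0.35 {'scene': 48, 'top': 48}
   scene [571.8  12.   67.2] 0.79
   top [571.3  11.9  67. ] 0.53
top med 112.0
.....................................######
......................................#####
......................................#####
......................................#####
......................................#####
.......................................####
......................##########.......####
.....###########################.......####
.....################################..####
.....##########...##....###.###############
......#####################################
.......##...######################..##.####
.......................................####
......................................#####
......................................#####
......................................#####
.....................................######
.....................................######
.................................
[... 6631 characters left out ...]
 137 139 133 117 130 141 164 159 133 125 138 143 137 145 155 152 151 150 147
138 138 138 141 143 152 161 151 145 133 128 148 131 140 144 125 129 149 155 152 153 154 151 151 149 147
134 142 153 149 145 167 191 176 139 129 132 147 144 141 137 153 153 147 156 153 152 153 154 152 150 148
141 153 177 177 157 148 156 141  97 131 161 163 165 154 136 148 153 148 156 154 152 150 154 154 150 150
171 142 150 162 140 135 127  99  80 115 150 158 162 155 138 146 154 151 156 154 155 153 152 155 152 151
160 131 132 149 150 153 160 138  85  80 125 156 159 163 148 142 158 156 157 156 155 154 154 153 154 152
153 144 148 153 150 150 156 133  85  85 127 158 154 159 147 141 153 154 155 155 155 156 154 153 156 158
```

```bash
cat > m3.py <<'E'
from h import *
print('tri block',np.round(tri((224.2,121),(375.9,206.6))*1e3,1))
print('top@204',np.round(plane("top",[(375.9,206.6)],.204)*1e3,1),'scene@204',np.round(plane("scene",[(224.2,121)],.204)*1e3,1))
a=plane("top",[(373,200.5),(371.5,212.5),(380.2,201.5),(379,212.5)],.204)
for i,j in((1,0),(3,2)):
    d=a[i]-a[j];print('block x dir',np.degrees(np.arctan2(-d[1],-d[0])))
def ln(n,p,q,z,s=''):
    P=plane(n,[p,q],z);d=P[1]-P[0];print(s,n,np.round(P*1e3,0).tolist(),'mid',np.round(P.mean(0)*1e3,1),'len',np.hypot(*d[:2])*1e3,'ang',np.degrees(np.arctan2(d[1],d[0])))
ln("scene",(304,258),(321,277),.120,'bar')
ln("scene",(304.6,262),(320.6,283),.09,'legs')
# rack base edges at z .012 in the top view from mask
t=cv2.imread("pics/top0.png");g=cv2.cvtColor(t,cv2.COLOR_BGR2HSV).astype(int)
m=(g[...,1]>140)&(g[...,0]<15)
b=blob(m,(360,222));c=cont(b);print(cv2.boundingRect(c))
q=cv2.approxPolyDP(c,3,True)[:,0];print(q.tolist());print(np.round(plane("top",q,.012)*1e3,0).tolist())
# left edge of base
ys=range(192,226);xs=[np.nonzero(b[y])[0].min() if b[y].any() else -1 for y in ys];print(xs)
ln("top",(315+185/5,172+80/5),(315+165/5,172+282/5),.012,'base left edge')
ln("top",(315+165/5,172+285/5),(315+310/5,172+300/5),.012,'base front edge')
ln("top",(315+640/5-0,172+70/5),(315+752/5-80,172+80/5),.15,'')
E
sed -i '$d' m3.py; python3 m3.py
```

```text
tri block [ 532.8 -317.8  199.6]
top@204 [[ 534.1 -318.1  204. ]] scene@204 [[ 533.6 -311.6  204. ]]
block x dir -9.492040494510356
block x dir -8.70371830492823
bar scene [[578.0, 208.0, 120.0], [574.0, 282.0, 120.0]] mid [576.  244.8 120. ] len 74.21844687098232 ang 93.16610114951558
legs scene [[571.0, 204.0, 90.0], [573.0, 283.0, 90.0]] mid [572.1 243.9  90. ] len 78.92269275644514 ang 88.77607611419961
(347, 186, 38, 47)
[[352, 188], [347, 228], [374, 232], [376, 218], [382, 215], [384, 188]]
[[619.0, -281.0, 12.0], [475.0, -258.0, 12.0], [459.0, -354.0, 12.0], [509.0, -363.0, 12.0], [519.0, -385.0, 12.0], [617.0, -397.0, 12.0]]
[np.int64(352), np.int64(352), np.int64(351), np.int64(352), np.int64(353), np.int64(351), np.int64(351), np.int64(351), np.int64(351), np.int64(351), np.int64(350), np.int64(351), np.int64(350), np.int64(350), np.int64(350), np.int64(350), np.int64(350), np.int64(350), np.int64(350), np.int64(349), np.int64(349), np.int64(349), np.int64(349), np.int64(349), np.int64(349), np.int64(349), np.int64(349), np.int64(348), np.int64(348), np.int64(348), np.int64(348), np.int64(348), np.int64(348), np.int64(348)]
base left edge top [[619.0, -281.0, 12.0], [474.0, -262.0, 12.0]] mid [ 546.4 -271.4   12. ] len 146.89471726790475 ang 172.26223731681824
base front edge top [[472.0, -261.0, 12.0], [459.0, -365.0, 12.0]] mid [ 465.1 -313.    12. ] len 103.87706152050907 ang -97.06107898816772
```

arm_command --series "0 0 -8 0.122 0;0 0 -8 0.122 0;0 0 -8 0.122 0;0 0 -8 0.122 0;0 0 -8 0.122 0;16 -25 0 0 0;16 -25 0 0 0;16 -25 0 0 0;16 -25 0 0 0;16 -25 0 0 0;16 -25 0 0 0;16 -25 0 0 0;16 -25 0 0 0;16 -25 0 0 0;16 -25 0 0 0;16 -25 0 0 0;16 -22 0 0 0;10 0 0 0 0;0 0 0 0 0;0 0 0 0 0" --squeeze 50

```text
time_s: 1.77
tool_pos: [0.5328, -0.3185, 0.2618]
tool_rot: [180.0, 0.1, -8.5]
force: [-0.3, -0.4, 0.9]
grip_width: 0.0872
grasp_force: 0.0
```

Run:
```python
from h import *
im=cams.read_camera("scene")
o=telemetry.get_obs()['tool_pos']
M=R.from_euler('z',-8.5,degrees=True).as_matrix()
for p in[o,o+M@[0,.0435,0],o-M@[0,.0435,0]]:
    q=proj("scene",p)[0];print(q);cv2.circle(im,(int(round(q[0])),int(round(q[1]))),0,(0,0,255),-1)
cv2.imwrite("pics/s1.png",cv2.resize(im[70:190,170:300],(650,600),interpolation=cv2.INTER_NEAREST))
```

```text
[222.34327632 105.20246247]
[227.36359198 113.77555592]
[217.47506199  96.88910942]
```

View pics/s1.png

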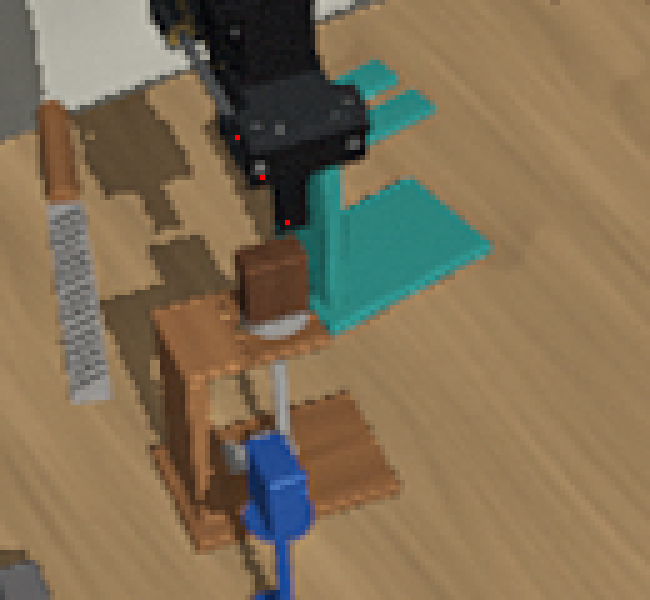

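The fingertip at about (227,114) matches its projection, and the block (224,121) is right below. Descending to grasp.

arm_command --series "0 0 20 0 0;0 0 20 0 0;0 0 20 0 0;0 0 16 0 0;0 0 12 0 0;0 0 7 0 0;0 0 0 0 0;0 0 0 0 90;0 0 0 0 160;0 0 0 0 200;0 0 0 0 255;0 0 0 0 255;0 0 0 0 255;0 0 0 0 255;0 0 0 0 255"

```text
time_s: 3.07
tool_pos: [0.5333, -0.318, 0.1676]
tool_rot: [180.0, -0.0, -8.5]
force: [0.2, -0.4, -0.3]
grip_width: 0.0416
grasp_force: 0.0
```

arm_command --series "0 0 0 0 255;0 0 0 0 255;0 0 0 0 255;0 0 0 0 255;0 0 0 0 255;0 0 0 0 255;0 0 0 0 255"

```text
time_s: 3.65
tool_pos: [0.5332, -0.318, 0.1675]
tool_rot: [-180.0, 0.0, -8.5]
force: [-0.1, -0.2, -0.2]
grip_width: 0.0259
grasp_force: 50.0
```

Gripped with no side load. Next I lift off the tines and draw the lifter out towards rack −x.

arm_command --series "0 0 -3 0 255;0 0 -3 0 255;0 0 -1 0 255;0 0 0 0 255;-5 0 0 0 255;-10 0 0 0 255;-12 0 0 0 255;-12 0 0 0 255;-12 0 0 0 255;-12 0 0 0 255;-12 0 0 0 255;-12 0 0 0 255;-8 0 0 0 255;0 0 0 0 255;0 0 0 0 255"

```text
time_s: 4.9
tool_pos: [0.4389, -0.3041, 0.1748]
tool_rot: [180.0, -0.0, -8.5]
force: [1.4, 0.4, -2.8]
grip_width: 0.0254
grasp_force: 50.0
```

arm_command --series "0 0 -15 0 255;0 0 -28 0 255;0 0 -28 0 255;0 0 -28 0 255;0 0 -28 -0.083 255;0 0 -28 -0.083 255;0 0 -20 0 255;5 -20 0 0 255;5 -35 0 0 255;5 -35 0 0 255;5 -35 0 0 255;5 -35 0 0 255;5 -35 0 0 255;5 -35 0 0 255;5 -35 0 0 255;5 -35 0 0 255;5 -35 0 0 255;5 -35 0 0 255;5 -35 0 0 255;5 -35 0 0 255"

```text
time_s: 6.57
tool_pos: [0.4967, 0.1395, 0.3499]
tool_rot: [-180.0, -0.1, 1.1]
force: [0.6, 0.3, -2.1]
grip_width: 0.0257
grasp_force: 50.0
```

arm_command --series "5 -35 0 0 255;5 -35 0 0 255;5 -25 0 0 255;5 -10 0 0 255;0 0 0 0 255;0 0 0 0 255;0 0 0 0 255"

```text
time_s: 7.15
tool_pos: [0.5151, 0.2408, 0.3493]
tool_rot: [179.9, 0.0, 0.9]
force: [-0.6, -0.9, -1.8]
grip_width: 0.0256
grasp_force: 50.0
```

```bash
cat > v.py <<'E'
import sys
from h import *
k=sys.argv[1]
I={n:cams.read_camera(n) for n in("scene","top")}
for n in I: cv2.imwrite(f"pics/{n}{k}.png",I[n])
print({a:np.round(b,3).tolist() for a,b in telemetry.get_obs().items() if a in('tool_pos','tool_rot','force','time_s')})
E
python3 v.py 2
python3 - <<'E'
import cv2,numpy as np
s=cv2.imread("pics/scene2.png");t=cv2.imread("pics/top2.png")
c=np.zeros((600,800,3),np.uint8)
c[:,:500]=cv2.resize(s[180:330,250:375],(500,600),interpolation=cv2.INTER_NEAREST)
c[:300,500:]=cv2.resize(t[170:230,175:235],(300,300),interpolation=cv2.INTER_NEAREST)
cv2.imwrite("pics/z3.png",c)
E
```

```text
{'time_s': 7.25, 'tool_pos': [0.515, 0.241, 0.35], 'tool_rot': [179.941, -0.016, 0.862], 'force': [-0.282, 0.043, -2.134]}
```

View pics/z3.png

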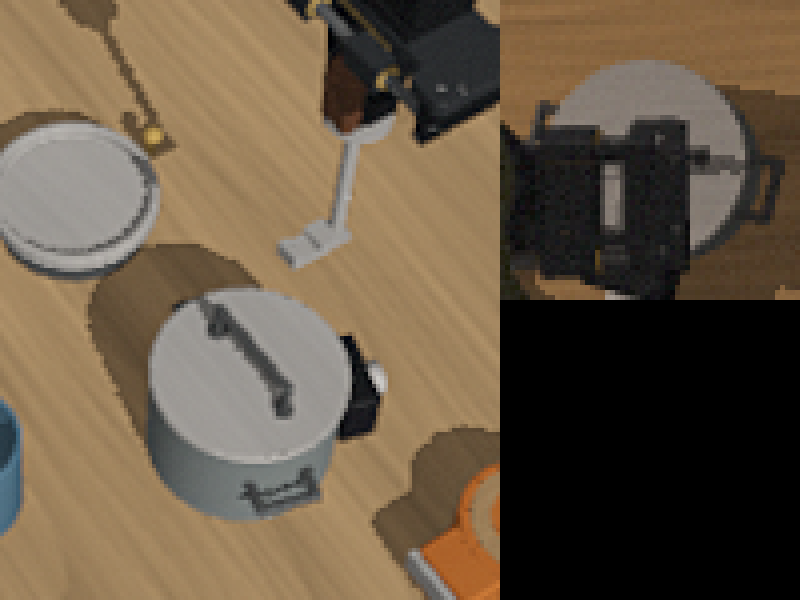

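The foot with its groove is visible at about (328,240) in the scene view, and the loop bar runs (304,259)–(321,276). I'll compare the foot against its projection.

Run:
```python
from h import *
o=telemetry.get_obs();p=np.array(o['tool_pos']);M=R.from_euler('z',o['tool_rot'][2],degrees=True).as_matrix()
og=p-[0,0,.0175]
for nm,l in(("tipmid_top",[.041,0,-.113]),("tipL",[.041,.009,-.125]),("tipR",[.041,-.009,-.125]),("saddle",[.027,0,-.119]),("guardL",[0,.022,0]),("stemtop",[.0,0,-.0])):
    print(nm,(proj("scene",og+M@l)[0]-[250,180])*4)
print('bar',np.round(plane("scene",[(303.8,258.8),(321.3,276.3)],.12)*1e3,1))
```

```text
tipmid_top [283.55452005 249.25938938]
tipL [290.18150379 269.48734174]
tipR [273.62397452 250.33681736]
saddle [299.95773626 245.05582672]
guardL [376.70381086 136.77994813]
stemtop [354.27271333 112.93537467]
bar [[580.  209.6 120. ]
 [571.9 280.5 120. ]]
```

Run:
```python
from h import *
P=plane("top",[(194.1,202.4),(216.2,201.5)],.12);d=P[0]-P[1];print(np.round(P*1e3,1),np.degrees(np.arctan2(d[1],d[0])))
t=cv2.imread("pics/top0.png");g=cv2.cvtColor(t,cv2.COLOR_BGR2GRAY)
print('\n'.join(' '.join(f'{k:3d}' for k in r) for r in g[197:208,186:224]))
```

```text
[[567.6 266.4 120. ]
 [569.1 192.4 120. ]] 91.15067271358983
115 115 117 114 113 117 117 115 114 113 115 111 111 111 114 113 108 113 110 112 113 115 110 111 113 113 113 113 112 113 112 113 115 112 112 116 115  88
113 113 112 113 113 112 114 115 114 114 113 113 116 115 111 114 114 112 115 117 117 114 115 115 114 115 117 115 118 117 112 113 112 112 111 112 116  92
113 116 113 117 115 116 116 120 118 118 117 120 116 120 115 117 118  97  97  98  99  83  83  81  84  82  86  83  83  77  77 114 112 114 112 113 113  99
112 116 114 114  85  85  73  72  74  74  74  67  62  66  62  66  62  55  57  62  59  55  50  57  56  53  57  46  39  39  52 115 113 116 115 117 115 117
114 114 114 106  60  57  49  53  55  54  50  48  50  46  42  45  41  42  43  35  41  38  41  37  36  57  52  30  23  20  30  76  76  73  77  73 116 121
116 112 114 112  62  39  35  34  43  50  51  49  46  67  92  92  91  89  86 113 116 113 118  71  67  64 114  59  31  25  45  67  68  63  66  68  73  77
116 113 115 117  99  43  36  28  56  67  66  69  72  69  74  75  74  73  75  78  78  78  80  72  69  66  81  65  56  45  68  69  66  65  67  67  68  63
110 112 111 115 114  94  71  42 107 111 110  70  61  62  66  64  67  66  64  65  66  67  68  67  70  65  70  69  64  64  67  69  66 110 117  72  69 102
112 113 115 113 114 115 115 106 117 119 117 113 114 112 113 114 113 114 113 113 110 109 110 112 110 108 112 108 111 111 110 110 110 117 112 108 111  93
114 116 118 113 114 116 113 115 114 114 116 114 115 115 114 115 114 116 115 113 113 114 113 110 116 115 115 113 116 112 113 116 112 114 117 114 119  82
114 110 112 113 114 113 115 111 112 113 111 113 111 115 112 113 113 113 112 113 112 116 113 113 115 115 114 114 116 115 114 113 116 116 113 115 121  62
```

Run:
```python
from h import *
from m2 import edges,fit
for n in("top","scene"):
    im=cv2.imread(f"pics/{n}0.png");g=cv2.cvtColor(im,cv2.COLOR_BGR2GRAY)
    for ch in('s','g'):
        c=np.array([.573,.243])
        for k in range(4):
            e=edges(im,n,c,.0875,.07,ch,-.012,.012)
            v,r=fit({n:e},.07,c,.0875,False);c=v[:2]
        P=plane(n,e,.0875);rr=np.hypot(P[:,0]-c[0],P[:,1]-c[1])-.07
        print(n,ch,np.round(c*1e3,1),len(e),'inl',(abs(rr)<.0025).sum(),np.round(circ(P[abs(rr)<.003])[0]*1e3,1))
t=cv2.cvtColor(cv2.imread("pics/top0.png"),cv2.COLOR_BGR2GRAY)
for y in(192,202,207,212):print(y,t[y,178:188].tolist(),t[y,218:230].tolist())
```

```text
top s [570.7 238.8] 84 inl 39 [570.7 239.1  71. ]
top g [573.3 243.1] 60 inl 56 [573.2 243.1  69.8]
scene s [572.7 242.2] 62 inl 46 [573.3 243.1  71.1]
scene g [573.2 243.5] 82 inl 80 [573.2 243.6  70.3]
192 [99, 97, 97, 101, 69, 40, 49, 52, 100, 120] [110, 113, 112, 86, 46, 53, 58, 64, 62, 62, 62, 60]
202 [95, 77, 51, 51, 50, 83, 112, 111, 116, 112] [68, 63, 66, 68, 73, 77, 47, 37, 29, 33, 31, 36]
207 [100, 101, 104, 100, 102, 100, 122, 114, 114, 110] [116, 116, 113, 115, 121, 62, 38, 44, 44, 65, 46, 34]
212 [105, 105, 104, 103, 105, 106, 104, 105, 109, 113] [113, 118, 108, 52, 30, 36, 33, 35, 43, 38, 31, 43]
```

arm_command --series "0 -2 15 0 255;0 0 25 0 255;0 0 25 0 255;0 0 20 0 255;0 0 14 0 255;0 0 8 0 255;0 0 4 0 255;0 0 0 0 255;0 0 0 0 255;0 0 0 0 255"

```text
time_s: 8.08
tool_pos: [0.5152, 0.2447, 0.2398]
tool_rot: [-180.0, -0.1, 1.0]
force: [-0.3, 1.1, -1.1]
grip_width: 0.0257
grasp_force: 50.0
```

```bash
python3 v.py 3
python3 - <<'E'
import cv2,numpy as np
s=cv2.imread("pics/scene3.png")
cv2.imwrite("pics/z4.png",cv2.resize(s[225:305,275:355],(600,600),interpolation=cv2.INTER_CUBIC))
E
```

```text
{'time_s': 8.183, 'tool_pos': [0.515, 0.245, 0.24], 'tool_rot': [-179.973, -0.097, 1.018], 'force': [-0.663, -0.575, -2.081]}
```

View pics/z4.png

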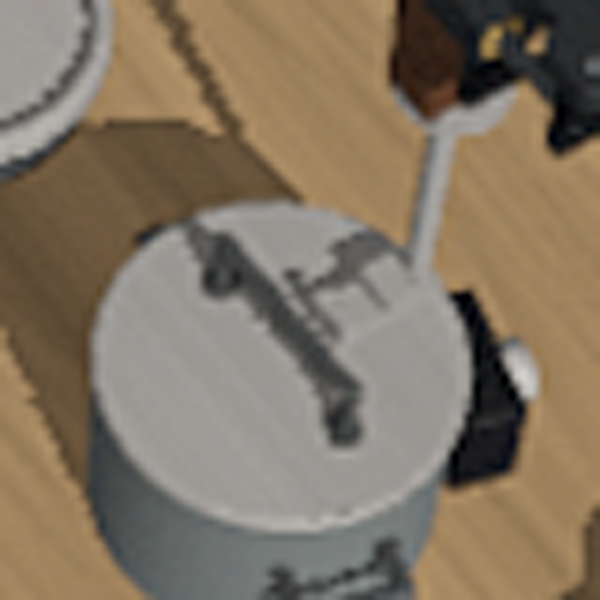

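The foot sits behind the loop bar, centred on it and square to it, above the disc. Sliding it in.

arm_command --series "0 1.5 1 0 255;3 0 0 0 255;4 0 0 0 255;4 0 0 0 255;4 0 0 0 255;4 0 0 0 255;4 0 0 0 255;4 0 0 0 255;3 0 0 0 255;1 0 0 0 255;0 0 0 0 255;0 0 0 0 255"

```text
time_s: 9.18
tool_pos: [0.5454, 0.2436, 0.2374]
tool_rot: [180.0, 0.0, 1.0]
force: [0.0, 0.3, -1.5]
grip_width: 0.0261
grasp_force: 50.0
```

arm_command --series "0.5 0 -3 0 255;0 0 -3 0 255;0 0 -3 0 255;0 0 -1 0 255;0 0 -1 0 255;0 0 -0.5 0 255;0 0 -0.5 0 255;0 0 -0.5 0 255;0 0 -0.5 0 255;0 0 -0.5 0 255;0 0 -0.5 0 255;0 0 -0.5 0 255;0 0 -0.5 0 255"

```text
time_s: 10.27
tool_pos: [0.5455, 0.2432, 0.2517]
tool_rot: [180.0, 0.1, 1.0]
force: [-0.2, 0.1, -4.7]
grip_width: 0.0256
grasp_force: 50.0
```

arm_command --series "0 0 -0.5 0 255;0 0 -0.5 0 255;0 0 -0.5 0 255;0 0 -0.5 0 255;0 0 -0.5 0 255;0 0 -0.5 0 255;0 0 -1 0 255;0 0 -1 0 255;0 0 0 0 255;0 0 0 0 255"

```text
time_s: 11.1
tool_pos: [0.5461, 0.2435, 0.2576]
tool_rot: [180.0, -0.0, 1.0]
force: [0.1, -0.1, -5.6]
grip_width: 0.0256
grasp_force: 50.0
```

arm_command --series "0 0 -1 0 255;0 0 -2 0 255;0 0 -3 0 255;0 0 -4 0 255;0 0 -5 0 255;0 0 -6 0 255;0 0 -6 0 255;0 0 -5 0 255;0 0 -4 0 255;0 0 -3 0 255;0 0 -2 0 255;0 0 -1 0 255;0 0 0 0 255;0 0 0 0 255;0 0 0 0 255;0 0 0 0 255;0 0 0 0 255;0 0 0 0 255;0 0 0 0 255"

```text
time_s: 12.68
tool_pos: [0.546, 0.2435, 0.2995]
tool_rot: [180.0, 0.0, 1.0]
force: [-0.1, 1.1, -6.3]
grip_width: 0.0258
grasp_force: 50.0
```

```bash
python3 v.py 4
python3 - <<'E'
from h import *
from m2 import edges,fit
I={n:cv2.imread(f"pics/{n}4.png") for n in("scene","top")}
c=np.array([.573,.243]);z=.137
for k in range(5):
    e={n:edges(I[n],n,c,z,.07,'g',-.012,.012) for n in I}
    v,r=fit(e,.07,c,z);c=v[:2];z=v[2]
print('lid',np.round(v*1e3,1),r*1e3)
s=I["scene"];cv2.imwrite("pics/z5.png",cv2.resize(s[205:305,255:355],(600,600),interpolation=cv2.INTER_CUBIC))
E
```

```text
{'time_s': 12.783, 'tool_pos': [0.546, 0.243, 0.299], 'tool_rot': [179.994, 0.002, 1.019], 'force': [0.104, 0.145, -4.869]}
lid [572.7 243.3 135.4] 0.6257227349308405
```

View pics/z5.png

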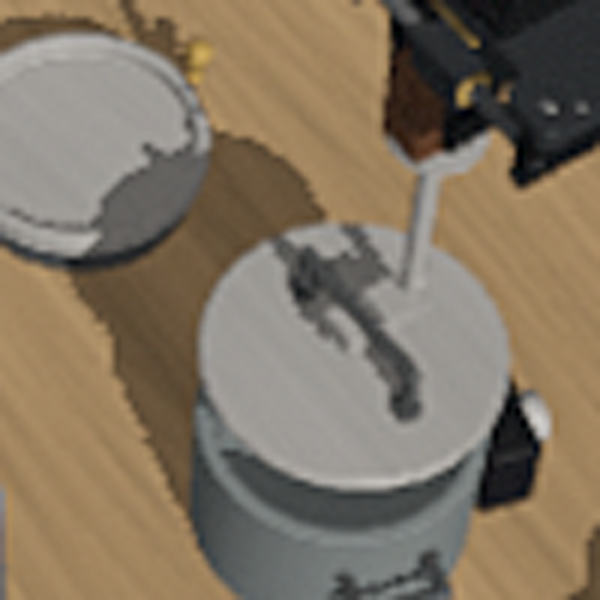

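The lid hangs level on the lifter at (573,243), clear of the pot. Carrying it to the rest.

arm_command --series "0 3 0 0 255;0 6 0 0 255;-0.3 9 0 0 255;-0.3 12 0 0 255;-0.3 14 0 0 255;-0.3 15 0 0 255;-0.3 16 0 0 255;-0.3 16 0 0 255;-0.3 16 0 0 255;-0.3 16 0 0 255;-0.3 16 0 0 255;-0.3 16 0 0 255;-0.3 15 0 0 255;-0.3 14 0 0 255;-0.3 12 0 0 255;-0.3 10 0 0 255;-0.3 9 0 0 255;-0.3 7 0 0 255;-0.3 5 0 0 255;-0.2 3 0 0 255"

```text
time_s: 14.45
tool_pos: [0.5448, 0.0128, 0.2995]
tool_rot: [180.0, 0.0, 1.0]
force: [0.1, -0.1, -6.1]
grip_width: 0.0254
grasp_force: 50.0
```

arm_command --series "0 1.5 10 0 255;0 0 14 0 255;0 0 14 0 255;0 0 10 0 255;0 0 6 0 255;0 0 0 0 255;0 0 0 0 255;0 0 0 0 255;0 0 0 0 255;0 0 0 0 255;0 0 0 0 255"

```text
time_s: 15.37
tool_pos: [0.5452, 0.0119, 0.2461]
tool_rot: [180.0, -0.1, 1.0]
force: [-0.7, -0.4, -5.3]
grip_width: 0.0255
grasp_force: 50.0
```

```bash
python3 v.py 5
python3 - <<'E'
from h import *
from m2 import edges,fit
I={n:cv2.imread(f"pics/{n}5.png") for n in("scene","top")}
p=telemetry.get_obs()['tool_pos']
c=np.array([p[0]+.0267,p[1]]);z=.08
for ch in 'gs':
  for k in range(5):
    e={n:edges(I[n],n,c,z,.07,ch,-.012,.012) for n in I}
    v,r=fit(e,.07,c,z);c=v[:2];z=v[2]
  print('lid',ch,np.round(v*1e3,1),r*1e3,{n:np.round(fit({n:e[n]},.07,c,z,False)[0][:2]*1e3,1) for n in e})
s=I["scene"];cv2.imwrite("pics/z6.png",cv2.resize(s[185:265,225:325],(750,600),interpolation=cv2.INTER_CUBIC))
E
```

```text
{'time_s': 15.467, 'tool_pos': [0.545, 0.012, 0.246], 'tool_rot': [179.99, -0.025, 1.019], 'force': [-0.198, 0.345, -5.828]}
lid g [571.6  10.3  81.4] 1.004112593387077 {'scene': array([571.7,  10.3]), 'top': array([569.4,   9.7])}
lid s [572.7  10.9  83.9] 0.7194998240570294 {'scene': array([572.7,  11. ]), 'top': array([572.5,  10.4])}
```

View pics/z6.png

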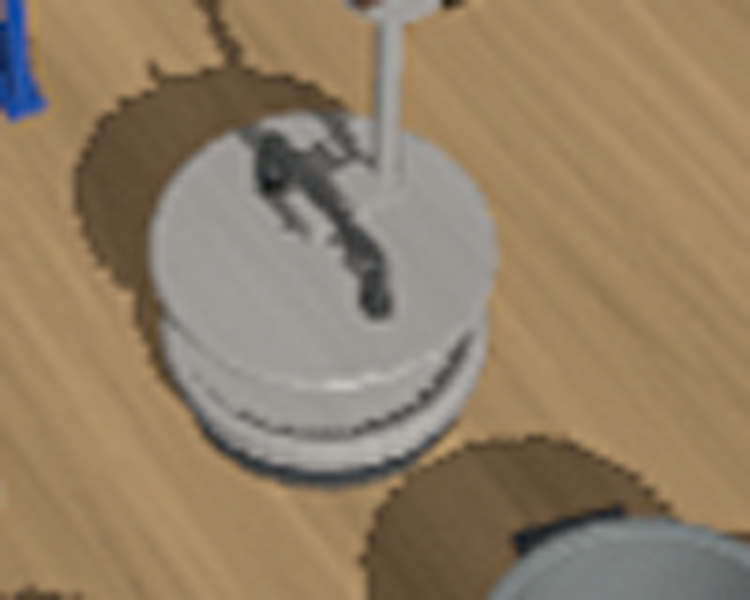

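The lid hovers about 44 mm above the ring, roughly 1 mm off centre at (572,11). Correcting and lowering by feel.

arm_command --series "-0.5 -1 4 0 255;0 0 8 0 255;0 0 8 0 255;0 0 6 0 255;0 0 3 0 255;0 0 2 0 255;0 0 1 0 255;0 0 1 0 255;0 0 0 0 255;0 0 0 0 255;0 0 0 0 255"

```text
time_s: 16.38
tool_pos: [0.5446, 0.013, 0.2128]
tool_rot: [180.0, -0.0, 1.0]
force: [-0.3, 0.0, -6.0]
grip_width: 0.0257
grasp_force: 50.0
```

arm_command --series "0 0 0.7 0 255;0 0 0.7 0 255;0 0 0.7 0 255;0 0 0.7 0 255;0 0 0.7 0 255;0 0 0.7 0 255;0 0 0.7 0 255;0 0 0 0 255;0 0 0 0 255"

```text
time_s: 17.13
tool_pos: [0.5443, 0.0129, 0.2076]
tool_rot: [180.0, 0.0, 1.0]
force: [-0.4, -0.5, -6.7]
grip_width: 0.026
grasp_force: 50.0
```

arm_command --series "0 0 0.6 0 255;0 0 0.6 0 255;0 0 0.6 0 255;0 0 0.6 0 255;0 0 0.6 0 255;0 0 0 0 255;0 0 0 0 255"

```text
time_s: 17.72
tool_pos: [0.5443, 0.0129, 0.2046]
tool_rot: [180.0, 0.0, 1.0]
force: [-0.7, 0.7, -6.3]
grip_width: 0.0259
grasp_force: 50.0
```

arm_command --series "0 0 0.6 0 255;0 0 0.6 0 255;0 0 0.6 0 255;0 0 0.6 0 255;0 0 0 0 255;0 0 0 0 255"

```text
time_s: 18.22
tool_pos: [0.5447, 0.013, 0.2027]
tool_rot: [180.0, -0.1, 1.0]
force: [0.1, 0.8, -1.6]
grip_width: 0.0256
grasp_force: 50.0
```

Seated: the load dropped at a height that implies a rim of about 38 mm, matching the vision estimate. Lowering to centre the foot in the opening, then backing out.

arm_command --series "0 0 1 0 255;0 0 2 0 255;0 0 2 0 255;0 0 2 0 255;0 0 1.5 0 255;0 0 0 0 255;0 0 0 0 255;0 0 0 0 255;0 0 0 0 255"

```text
time_s: 18.97
tool_pos: [0.5444, 0.013, 0.1938]
tool_rot: [180.0, -0.0, 1.0]
force: [0.0, 0.8, -0.9]
grip_width: 0.0257
grasp_force: 50.0
```

arm_command --series "-2 0 0 0 255;-3 0 0 0 255;-4 0 0 0 255;-4 0 0 0 255;-4 0 0 0 255;-4 0 0 0 255;-4 0 0 0 255;-4 0 0 0 255;-4 0 0 0 255;-2 0 0 0 255;0 0 0 0 255;0 0 0 0 255"

```text
time_s: 19.97
tool_pos: [0.5094, 0.0122, 0.1938]
tool_rot: [180.0, -0.0, 1.0]
force: [0.2, 0.5, -1.7]
grip_width: 0.0257
grasp_force: 50.0
```

arm_command --series "0 0 -8 0 255;0 0 -20 0 255;0 0 -25 0 255;0 0 -25 0 255;0 0 -25 0 255;0 0 -25 0 255;0 0 -20 0 255;0 0 -8 0 255;-4 15 0 0 255;-7 30 0 0 255;-7 30 0 0 255;-7 30 0 0 255;-7 30 0 0 255;-7 30 0 0 255;-7 30 0 0 255;-7 30 0 0 255;-7 30 0 0 255;-7 30 0 0 255;-5 20 0 0 255;-4 10 0 0 255"

```text
time_s: 21.63
tool_pos: [0.4373, -0.3075, 0.3486]
tool_rot: [180.0, 0.1, 0.8]
force: [0.5, 0.2, -1.5]
grip_width: 0.0258
grasp_force: 50.0
```

arm_command --series "0 0 0 0.083 255;0 0 0 0.083 255;0 0 0 0 255;0 0 0 0 255;0 0 0 0 255"

```text
time_s: 22.05
tool_pos: [0.4393, -0.3032, 0.3497]
tool_rot: [-180.0, 0.0, -8.3]
force: [-0.2, 0.1, -2.1]
grip_width: 0.0256
grasp_force: 50.0
```

```bash
python3 v.py 6
python3 - <<'E'
from h import *
from m2 import edges,fit
I={n:cv2.imread(f"pics/{n}6.png") for n in("scene","top")}
c=np.array([.5715,.0118]);z=.041
for k in range(5):
    e={n:edges(I[n],n,c,z,.07,'s',-.012,.012,far=True) for n in I}
    v,r=fit(e,.07,c,z);c=v[:2];z=v[2]
print('lid',np.round(v*1e3,1),r*1e3,{n:np.round(fit({n:e[n]},.07,c,z,False)[0][:2]*1e3,1) for n in e})
p=np.array(telemetry.get_obs()['tool_pos']);y=np.radians(-8.5)
d=np.array([.4389,-.3041])-p[:2];print('to exit pose, tool x,y mm',1e3*np.array([d@[np.cos(y),np.sin(y)],d@[np.sin(y),-np.cos(y)]]))
s=I["scene"];cv2.imwrite("pics/z7.png",np.hstack([cv2.resize(s[185:265,225:305],(400,400),interpolation=cv2.INTER_CUBIC),cv2.resize(s[70:190,180:300],(400,400),interpolation=cv2.INTER_CUBIC)]))
E
```

```text
{'time_s': 22.15, 'tool_pos': [0.439, -0.303, 0.35], 'tool_rot': [-179.998, 0.001, -8.366], 'force': [-0.418, 0.194, -1.792]}
lid [570.7  11.2  42. ] 0.5718863534339008 {'scene': array([570.8,  11.1]), 'top': array([570.6,  11.3])}
to exit pose, tool x,y mm [-0.18257372  0.68018581]
```

View pics/z7.png

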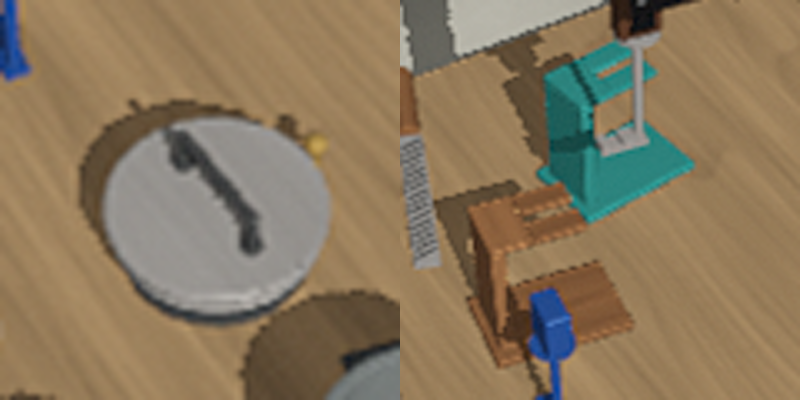

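The lid is flat in the ring at (571,11) with its top at about 42 mm. The rack's slot is clear, so I reverse the exit path.

arm_command --series "0 0.7 15 0.002 255;0 0 28 0 255;0 0 28 0 255;0 0 28 0 255;0 0 28 0 255;0 0 25 0 255;0 0 15 0 255;0 0 7 0 255;0 0 0 0 255;0 0 0 0 255;0 0 0 0 255"

```text
time_s: 23.07
tool_pos: [0.4398, -0.3052, 0.1774]
tool_rot: [179.9, -0.1, -8.6]
force: [-0.2, 0.2, -2.0]
grip_width: 0.0259
grasp_force: 50.0
```

arm_command --series "0 -0.7 2 0 255;8 0 0 0 255;10 0 0 0 255;10 0 0 0 255;10 0 0 0 255;6 0 0 0 255;0 0 0 0 255"

```text
time_s: 23.65
tool_pos: [0.4844, -0.3102, 0.1735]
tool_rot: [-180.0, -0.0, -8.5]
force: [0.9, 0.7, -2.6]
grip_width: 0.0255
grasp_force: 50.0
```

arm_command --series "8 0 0 0 255;8 0 0 0 255;8 0 0 0 255;8 0 0 0 255;8 0 0 0 255;6 0 0 0 255;4 0 0 0 255;0 0 0 0 255;0 0 0 0 255;0 0 0 0 255"

```text
time_s: 24.48
tool_pos: [0.5315, -0.3181, 0.1736]
tool_rot: [180.0, 0.0, -8.6]
force: [-0.2, -0.4, -1.9]
grip_width: 0.0259
grasp_force: 50.0
```

Now lowering onto the tines by feel.

arm_command --series "1.5 0 2 0 255;0 0 1.5 0 255;0 0 0.7 0 255;0 0 0.7 0 255;0 0 0.7 0 255;0 0 0.5 0 255;0 0 0 0 255;0 0 0 0 255"

```text
time_s: 25.15
tool_pos: [0.5334, -0.3183, 0.1677]
tool_rot: [180.0, -0.0, -8.6]
force: [-0.1, -0.1, -1.8]
grip_width: 0.0259
grasp_force: 50.0
```

arm_command --series "0 0 0.4 0 255;0 0 0.4 0 255;0 0 0.3 0 255;0 0 0 0 255;0 0 0 0 255"

```text
time_s: 25.57
tool_pos: [0.5335, -0.3183, 0.1675]
tool_rot: [180.0, -0.0, -8.6]
force: [-2.4, 1.8, 5.0]
grip_width: 0.0256
grasp_force: 50.0
```

Seated on the tines. Releasing slowly, then retreating upwards.

arm_command --series "0 0 -0.3 0 255;0 0 0 0 225;0 0 0 0 200;0 0 0 0 170;0 0 0 0 120;0 0 0 0 60;0 0 0 0 0;0 0 0 0 0;0 0 0 0 0;0 0 0 0 0;0 0 0 0 0;0 0 0 0 0;0 0 0 0 0;0 0 0 0 0;0 0 0 0 0;0 0 0 0 0" --squeeze 5

```text
time_s: 26.9
tool_pos: [0.5334, -0.3183, 0.1669]
tool_rot: [180.0, -0.0, -8.6]
force: [0.0, 0.4, 0.3]
grip_width: 0.0864
grasp_force: 0.0
```

arm_command --series "0 0 -5 0 0;0 0 -15 0 0;0 0 -25 0 0;0 0 -25 0 0;0 0 -25 0 0;0 0 -20 0 0;-20 0 -10 0 0;-30 0 0 0 0;-30 0 0 0 0;-30 0 0 0 0;-15 0 0 0 0;0 0 0 0 0;0 0 0 0 0;0 0 0 0 0;0 0 0 0 0;0 0 0 0 0;0 0 0 0 0;0 0 0 0 0;0 0 0 0 0"

```text
time_s: 28.48
tool_pos: [0.4101, -0.2995, 0.2916]
tool_rot: [-180.0, 0.0, -8.6]
force: [0.2, 0.7, 0.2]
grip_width: 0.0871
grasp_force: 0.0
```

```bash
python3 v.py 7
python3 - <<'E'
import cv2,numpy as np
s=cv2.imread("pics/scene7.png");cv2.imwrite("pics/z8.png",cv2.resize(s[80:320,170:350],(600,600)[::1],interpolation=cv2.INTER_CUBIC))
E
```

```text
{'time_s': 28.583, 'tool_pos': [0.41, -0.3, 0.292], 'tool_rot': [-179.994, 0.011, -8.594], 'force': [0.1, -0.776, -0.088]}
```

View pics/z8.png

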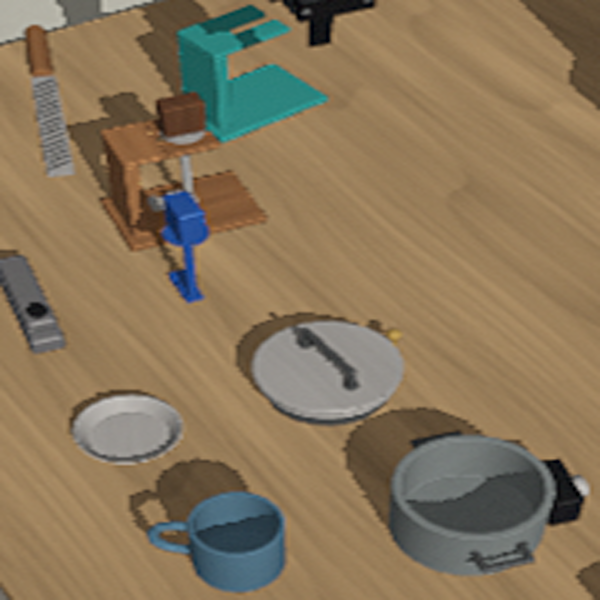

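The lifter hangs upright in the wooden rack, the lid is seated on the rest, the bystanders haven't moved, and the gripper is clear. Handing in.

```bash
python3 -c "
from cell import env
print(env.sign_off())"
```

```text
the job is handed in; nothing more can be done
None
```

The job is handed in at about 29 s of the 69 s allowed: the last pictures show the lid seated in the rest's ring (about 1 mm off centre), the lifter hung back in the wooden rack, and the mug, dish and stapler where they stood (tape gun not rechecked, the arm never went near it); `sign_off` returned no verdict.

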